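# Hook the drip tray out from under the dish rack

### The job

The green drip tray has been pushed too far in under the dish rack. Take the rack hook from the chopping board, drop it behind the tray's front lip and gently draw the tray out, with the hook alone, until you feel it come up firmly against its sprung end buffers. Then lay the hook back down on the chopping board without dropping it, and leave the tray out at its buffers and the tomato, glass and mug where they were.

Things in the scene. Friction and masses are not known exactly. Their poses are not given: they have to be found in the camera images.
- rack: Wire dish rack, fixed (sizes here and below in mm), 400 long (x) x 320 wide, rims 165 high, plates in its rear half. Origin on the worktop under its centre, z up; -x is its front. Two plastic runners (100 to 137 mm either side of the middle, tops 14 above the worktop) carry the tray between guide walls, 2 play each side; legs only at the sides.
- rack_mouth (a point): Middle of the rack's front end, on the worktop, where the tray comes out (towards the rack's -x). Over this point the lowest rail and the rack's wire floor behind it have their undersides 84 above the worktop; beneath is open but for the tray. Axes as the rack's.
- tray: Green plastic drip tray, loose, 0.28 to 0.56 kg, 300 long (x) x 250 wide x 18 high, open on top: floor 3 thick, walls 4. Origin: centre of its underside; -x is its front. Slides out along the rack's -x with 1.5 to 4 N of drag until ears at its rear meet sprung end buffers (1 N per mm) at a different, unmeasured place each time, 70 to 170 mm from the start: home when pulled about 7 N harder than the drag; over 15 N harms it.
- tray_lip (a point): Middle of the top edge of the tray's front lip (upright front wall, 4 thick, 250 wide, top 18 above the tray's underside). At the start it lies 45 to 75 mm in behind the rack's front end. The hook goes behind it, on the tray's +x side. Axes as the tray's.
- board: Wooden chopping board, fixed, 360 (x) x 220 (y) x 18 thick, lying on the worktop. Origin at the centre of its underside, z up.
- hook_grip (a point): Centre of the hook's wooden handle, half-way up: a bar 120 long (x), 22 wide (y), 28 high (z). The hook (130 g) lies on its flat underside, its steel end overhanging the board's edge. +x runs from handle to hook end, z up. A 6.4 mm steel rod leaves the handle 6 above this point, runs level to 200 ahead of it and turns down.
- hook_tip (a point): Lowest point of the hook's down-turned end: 197 ahead of the handle's centre (+x), level with the handle's underside (14 below its centre). The down-turned part is 6.4 thick and hangs 17 below the level rod. Axes as hook_grip.
- tomato_center (a point): Centre of a red tomato, 68 across, 50 high, standing loose on the board. Leave alone.
- tumbler_center (a point): Centre of a drinking glass, 70 across, 95 high, standing loose on the worktop beside the rack's mouth. Leave alone.
- mug_center (a point): Centre of a blue mug, 76 across with a side handle, 85 high, standing loose on the worktop between the glass and the board. Leave alone.

How it is judged:
By the outcome, as a careful person would: the job done as asked, in the order asked, and still so for the second after the job is handed in, with the robot touching nothing.
It also fails if it takes over 72 s, if anything falls off the work surface, if the arm or the gripper's body presses on something with over 40 N, if the wrist force passes 120 N, or if a joint passes its speed limit or range.

### The arm

A 7-joint arm with a two-finger parallel gripper is mounted at the origin on the work surface. World frame = base frame: x ahead of the robot, y to its left, z up, the work surface at z = 0. Lengths are in m, angles in rad, forces in N, time in s.
With the tool pointing down it reaches from about 0.425 to 0.925 m from the base axis. Payload 6.8 kg.
Tool frame: the origin (TCP) lies on the centre line of the jaws, within the pads' length; the fingertips stand bot.tip_reach ahead of it and the grasp point (between the pads) lies 3 mm ahead of it (bot.tip_reach is the distance from the TCP to the fingertips, in m); z points along the fingers, y is the line along which they close (so a half turn about z gives the same grasp; the last joint's range is limited). The gripper opens to 85 mm and grips with 20 to 120 N. Pads are 22 mm wide; open, the fingers measure 114 mm over their backs; the gripper's body (76 mm by 85 mm) begins 54 mm behind the grasp point. The pads swing forward as they close: fully open they stand 13 mm farther back than shut.
Start: joints at [-1.412, 0.477, 0.022, 1.555, -0.011, 1.109, -0.083], TCP at [0.178, 0.651, 0.231] pointing down, gripper open.
Joint ranges: [-2.96, 2.96], [-0.34, 2.1], [-1.41, 1.46], [0.24, 2.44], [-1.37, 4.51], [0.17, 1.92], [-2.96, 2.96]. Speed limits (rad/s): [2.39, 2.39, 3.14, 3.14, 3.14, 3.14, 3.14].

### API

Orientations are given as a unit quaternion [w, x, y, z].
In Python, from station import bot gives the robot as it stands.
- The arm moves only by the tool jog_arm, never from a script. Its argument "deltas" is a list of rows, each a list of 7 numbers: the shift along the world's x, y, z in m, then the turn, a rotation vector about the world's x, y, z in rad, then the opening, from 0 (shut) to 1 (fully open). In form: [[x, y, z, rx, ry, rz, grip], ...]. A call has 1 to 10 rows; each row shifts and turns the commanded pose from where the row before left it; what a row does not reach is not made up. A row lasts 1/10 s, in which the tool goes at most 50 mm and 8.59 degrees, less where a joint would pass 70% of its speed; a pose out of reach is approached as far as the arm can. A call with a gripper value outside its range is refused whole. The fingers move at their own pace and stop on an object; "newtons" is the grip in N (left out, the last holds). Time passes only in rows, so rows that do not move let the fingers close. It gives the time, the measured TCP pose, the force, the opening and the grip force at its end, in the units of the state.
- bot.get_obs(): the state, without advancing time (a new reading comes with each control period).
- bot.read_camera(name): name is "scene" or "top" or "wrist"; returns a dict with "img" (384x512x3 uint8, red, green, blue), "K" (3x3 intrinsics, pixels), "eye" and "attitude" of the camera in the world. Camera axes: x right, y down, z forward; pixel columns grow to the right and rows downward; lengths in m; the calibration is good to about 2 mm. A picture is of the moment at which its call begins. There is no depth.
- bot.hand_in(): hands the job in; it is judged then, once.
The state is a dict: "t": time; "q": joint angles; "joint_vel": joint speeds; "joint_torque": joint torques, N m; "eef_pos": TCP position; "tool_rot": TCP orientation; "contact_force": force on the tool from outside, world axes, zero at the start; "torque": the same for the moment, N m; "gripper_width": opening from 0.0 (shut) to 1.0 (fully open); "grasp_force": force on a finger pad.
Only numpy, scipy, OpenCV 4.12 (cv2) and the standard library are available. Lean on these libraries where they do the work, as an engineer would, in place of code of your own. Each camera call takes 0.05 s, during which the arm holds its last target. There are 200 camera calls.

## Working session

There is one attempt and no reset: what is moved stays moved. The work goes in short steps, Python scripts to look and compute and a tool call to move; the robot and the scene stay as the last step left them, time stands still between calls to the robot, and variables do not carry over. Pictures are saved under pics/ and viewed, at most 12 in all, crops included, and the job is handed in when it is done.

Besides the shell and the picture viewer there is one more tool, called after "Emit:" in YAML: its name, and indented under it one key for each argument. jog_arm: Moves the arm, as the interface text tells. Its arguments: {"type":"object","properties":{"deltas":{"type":"array"},"newtons":{"type":"number"}},"required":["deltas"]}

```bash
mkdir -p pics; cat > h.py <<'E'
import numpy as np, cv2, json
from station import bot
from scipy.spatial.transform import Rotation as R
def snap(n,f):
    c=bot.read_camera(n); cv2.imwrite(f'pics/{f}.png',cv2.cvtColor(c['img'],cv2.COLOR_RGB2BGR))
    json.dump({k:np.array(c[k]).tolist() for k in('K','eye','attitude')},open(f'pics/{f}.json','w'))
def cam(f):
    c=json.load(open(f'pics/{f}.json')); a=np.array(c['attitude'])
    M=a if a.shape==(3,3) else R.from_quat(a,scalar_first=True).as_matrix()
    return np.array(c['K']),np.array(c['eye']),M
def ray(f,p):
    K,e,M=cam(f); d=M@np.linalg.inv(K)@[p[0],p[1],1]; return e,d/np.linalg.norm(d)
def atz(f,p,z):
    e,d=ray(f,p); return e+d*(z-e[2])/d[2]
def tri(*fp):
    A=0;b=0;rs=[ray(f,p) for f,p in fp]
    for e,d in rs: P=np.eye(3)-np.outer(d,d);A=A+P;b=b+P@e
    x=np.linalg.solve(A,b); return x,[np.linalg.norm((np.eye(3)-np.outer(d,d))@(x-e)) for e,d in rs]
E
python3 - <<'E'
from h import *
for n in('scene','top','wrist'): snap(n,n+'0')
for n in('scene','top'):
    i=cv2.imread(f'pics/{n}0.png'); cv2.imwrite(f'pics/{n}0b.png',cv2.resize(i,(800,600),interpolation=cv2.INTER_CUBIC)); print(cam(n+'0'))
o=bot.get_obs(); print(o,bot.tip_reach)
E
```

```text
(array([[379.05614657,   0.        , 255.04731565],
       [  0.        , 379.05614657, 191.99690617],
       [  0.        ,   0.        ,   1.        ]]), array([ 1.26024969, -0.11480424,  1.0011496 ]), array([[ 0.14314974,  0.81609902, -0.55990226],
       [ 0.98970001, -0.11885802,  0.0797914 ],
       [-0.0014312 , -0.56555739, -0.8247077 ]]))
(array([[492.85487464,   0.        , 251.33837111],
       [  0.        , 492.85487464, 193.84075701],
       [  0.        ,   0.        ,   1.        ]]), array([ 0.40874452, -0.00863122,  1.33046189]), array([[ 1.27842452e-02, -9.88103088e-01,  1.53260724e-01],
       [-9.99917382e-01, -1.28383557e-02,  6.36627999e-04],
       [ 1.33856161e-03, -1.53256201e-01, -9.88185582e-01]]))
{'t': 0.15, 'q': array([-1.41212121,  0.47764836,  0.02232507,  1.55616195, -0.01151707,
        1.10930232, -0.08309451]), 'joint_vel': array([ 0.0007928 , -0.00259026, -0.00011166, -0.00445621,  0.00140759,
        0.00047416,  0.00130246]), 'joint_torque': array([ 2.49879464e-03, -5.96921754e+01,  1.61011375e+00, -2.81490040e+01,
        1.27072682e-02,  6.58943231e-03, -2.15805647e-05]), 'eef_pos': array([0.17781687, 0.65071096, 0.23064941]), 'tool_rot': array([-5.64848827e-05,  1.32974747e-01,  9.91119182e-01, -6.94016009e-04]), 'contact_force': array([-0.14185257, -0.11051883,  0.11866015]), 'torque': array([-0.02530648,  0.01103045,  0.06300226]), 'grasp_force': 0.0, 'gripper_width': 0.9975537398604085} 0.022
```

View pics/scene0b.png

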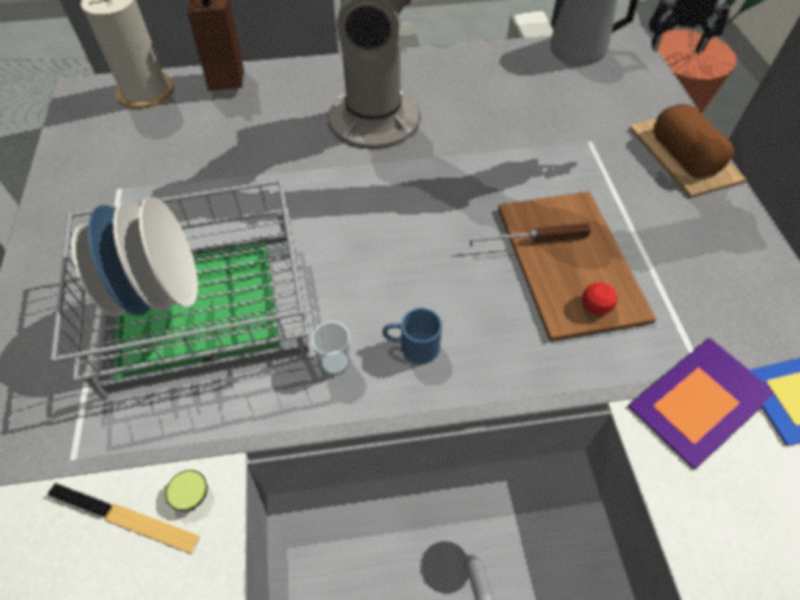

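View pics/top0b.png

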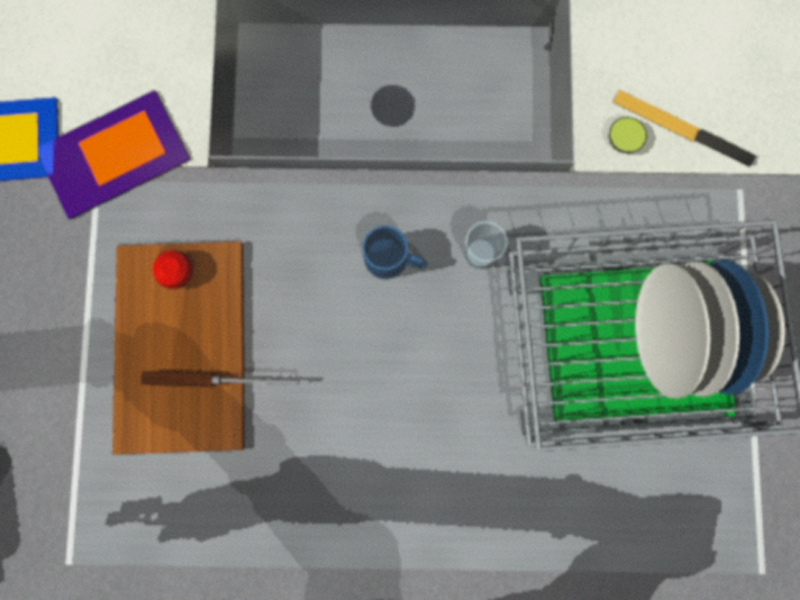

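The scene view has the rack at left, mug at about (420,335), glass at (332,348), board at right with the hook at (470–590,235). The top view shows the hook handle from (142,378) to (217,380), its tip near (322,379), and the tray's front edge running (543,272)–(555,420). Next I'll enlarge both areas.

```bash
python3 - <<'E'
from h import *
t=cv2.imread('pics/top0.png'); s=cv2.imread('pics/scene0.png')
a=cv2.resize(t[215:275,80:220],None,fx=5,fy=5,interpolation=cv2.INTER_CUBIC)
b=cv2.resize(s[130:190,280:420],None,fx=5,fy=5,interpolation=cv2.INTER_CUBIC)
cv2.imwrite('pics/c1.png',np.vstack([a,b[:300]]))
a=cv2.resize(t[135:285,300:400],None,fx=4,fy=4,interpolation=cv2.INTER_CUBIC)
b=cv2.resize(s[110:260,130:230],None,fx=4,fy=4,interpolation=cv2.INTER_CUBIC)
cv2.imwrite('pics/c2.png',np.hstack([a,b]))
E
```

```text
(no output)
```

View pics/c1.png

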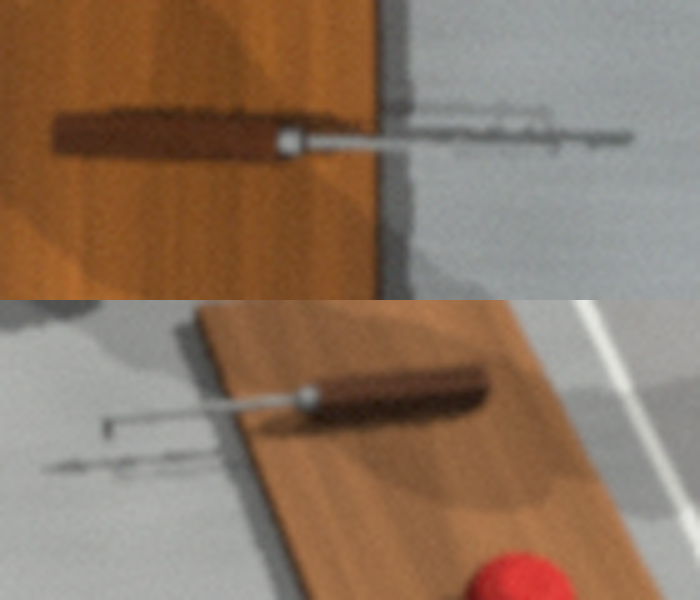

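View pics/c2.png

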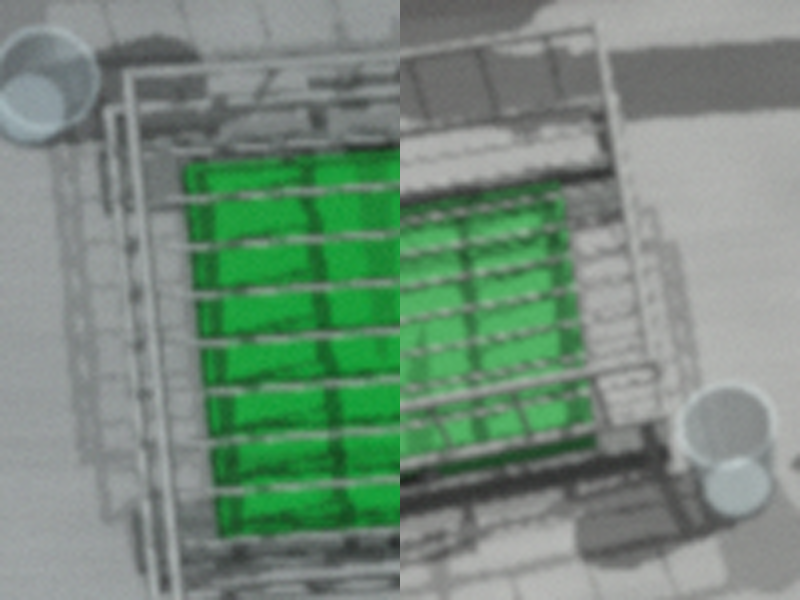

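Enlarged: in the top crop the handle runs (52,133)–(278,142) and the rod ends at (632,137). In the scene crop the tip is at (107,437). Tray lip corners are top (185,165) and (220,537), scene (595,450) and (562,183). The rack rim corner is top (128,72), scene (657,370).

```bash
python3 - <<'E'
from h import *
T=lambda x,y:(x/5+80,y/5+215); S=lambda x,y:(x/5+280,(y-300)/5+130)
T2=lambda x,y:(x/4+300,y/4+135); S2=lambda x,y:((x-400)/4+130,y/4+110)
np.set_printoptions(precision=4,suppress=True)
p=lambda n,*a:print(n,*tri(*a))
p('handle back top mid',('top0',T(52,133)),('scene0',S(488,378)))
p('collar mid',('top0',T(290,142)),('scene0',S(307,397)))
p('rod end',('top0',T(632,137)),('scene0',S(105,421)))
p('lipA',('top0',T2(185,163)),('scene0',S2(597,448)))
p('lipB',('top0',T2(220,537)),('scene0',S2(562,183)))
p('rimA',('top0',T2(128,72)),('scene0',S2(657,370)))
print('scene rimB z.165',atz('scene0',S2(597,27),.165))
print('lips at z=.032', atz('top0',T2(185,163),.032),atz('top0',T2(220,537),.032),atz('scene0',S2(597,448),.032),atz('scene0',S2(562,183),.032))
print('top rim line',atz('top0',T2(128,72),.165),atz('top0',T2(178,598),.165))
print('handle',atz('top0',T(52,133),.046),atz('top0',T(278,142),.046),'rodend',atz('top0',T(632,137),.038),atz('scene0',S(105,421),.038))
B=lambda x,y:(x/1.5625,y/1.5625)
print('glass',atz('top0',B(487,243),.095),'mug',atz('top0',B(387,248),.085),'mughandle',atz('top0',B(425,265),.05),'tomato',atz('top0',B(172,267),.05))
print('board',[atz('top0',B(*q),.018) for q in((117,243),(242,241),(243,450),(113,453))])
E
```

```text
handle back top mid [0.4778 0.4125 0.037 ] [np.float64(0.0010295470552449224), np.float64(0.0010295470552448888)]
collar mid [0.4748 0.2884 0.0349] [np.float64(0.001081659231749832), np.float64(0.0010816592317499777)]
rod end [0.4831 0.1273 0.0472] [np.float64(0.020542785865940074), np.float64(0.0205427858659401)]
lipA [ 0.6658 -0.2621  0.0157] [np.float64(0.002714573912622265), np.float64(0.002714573912622312)]
lipB [ 0.4149 -0.2796  0.0294] [np.float64(0.0012834202802001222), np.float64(0.0012834202802000107)]
rimA [ 0.695  -0.2008  0.1543] [np.float64(0.003102142808132455), np.float64(0.003102142808132539)]
scene rimB z.165 [ 0.379  -0.2258  0.165 ]
lips at z=.032 [ 0.6625 -0.2617  0.032 ] [ 0.4149 -0.2804  0.032 ] [ 0.6761 -0.257   0.032 ] [ 0.4175 -0.2778  0.032 ]
top rim line [ 0.6922 -0.2022  0.165 ] [ 0.3788 -0.2274  0.165 ]
handle [0.477  0.4085 0.046 ] [0.4739 0.291  0.046 ] rodend [0.4793 0.108  0.038 ] [0.4783 0.1504 0.038 ]
glass [ 0.7019 -0.1615  0.095 ] mug [0.6937 0.0028 0.085 ] mughandle [ 0.673  -0.0617  0.05  ] tomato [0.664  0.3669 0.05  ]
board [array([0.7118, 0.4746, 0.018 ]), array([0.7182, 0.2567, 0.018 ]), array([0.3597, 0.2397, 0.018 ]), array([0.352, 0.457, 0.018])]
```

Emit:
jog_arm:
  deltas:
    - [0.03,-0.03,0,0,0,-0.13,1]
    - [0.03,-0.03,0,0,0,-0.13,1]
    - [0.03,-0.03,0,0,0,-0.13,1]
    - [0.03,-0.03,0,0,0,-0.13,1]
    - [0.03,-0.03,0,0,0,-0.13,1]
    - [0.03,-0.03,0,0,0,-0.13,1]
    - [0.03,-0.03,0,0,0,-0.13,1]
    - [0.03,-0.03,0,0,0,-0.13,1]
    - [0.03,-0.03,0,0,0,-0.13,1]
    - [0.03,-0.03,0,0,0,-0.13,1]
  newtons: 80

```text
t: 1.15
eef_pos: [0.4788, 0.3497, 0.2313]
tool_rot: [-0.0, 0.708, 0.707, -0.0]
contact_force: [1.1, 1.0, 0.7]
gripper_width: 1.004
grasp_force: 0.0
```

```bash
python3 - <<'E'
from h import *
snap('wrist','w1'); snap('scene','s1')
i=cv2.imread('pics/w1.png'); cv2.imwrite('pics/w1b.png',cv2.resize(i,(800,600),interpolation=cv2.INTER_CUBIC))
o=bot.get_obs(); print(o['eef_pos'],R.from_quat(o['tool_rot'],scalar_first=True).as_matrix().round(4),cam('w1'))
E
```

```text
[0.48276643 0.34453794 0.23169342] [[ 0.0093  1.      0.0027]
 [ 1.     -0.0093 -0.0028]
 [-0.0028  0.0028 -1.    ]] (array([[318.13664437,   0.        , 263.19064981],
       [  0.        , 318.13664437, 191.45705295],
       [  0.        ,   0.        ,   1.        ]]), array([0.47865656, 0.4307002 , 0.37399504]), array([[ 9.99999460e-01, -6.61246136e-04, -8.01614055e-04],
       [-8.80400889e-04, -9.48914836e-01, -3.15531075e-01],
       [-5.52019765e-04,  3.15531611e-01, -9.48914905e-01]]))
```

View pics/w1b.png

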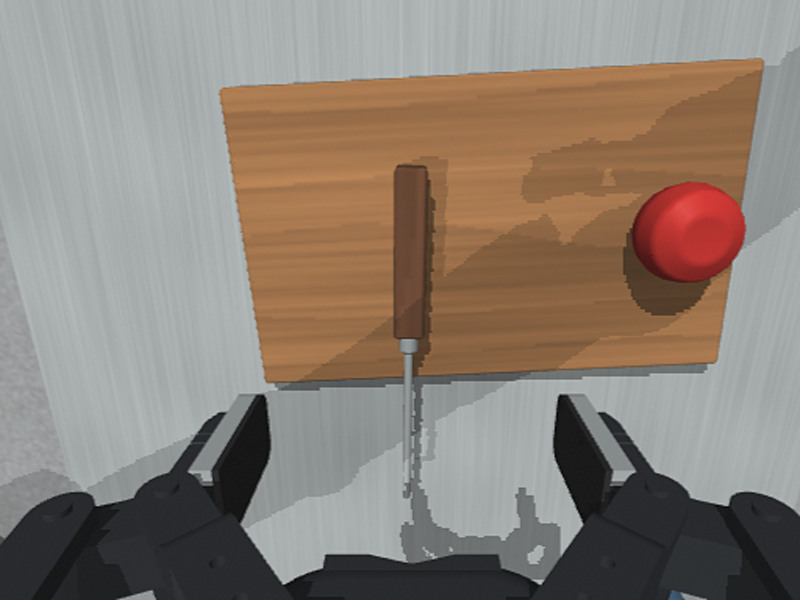

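The wrist view shows the handle running from (411,166) to (408,338), the rod's end at (407,487), and the tip at (407,495); nothing obstructs the grasp.

```bash
python3 - <<'E'
from h import *
np.set_printoptions(precision=4,suppress=True)
B=lambda x,y:(x/1.5625,y/1.5625)
for n,q,z in(('back',(411,166),.046),('front',(408.5,338),.046),('rodend',(407,487),.041),('tip',(407,495),.018)): print(n,atz('w1',B(*q),z))
T=lambda x,y:(x/5+80,y/5+215); S=lambda x,y:(x/5+280,(y-300)/5+130)
print('back h',tri(('w1',B(411,166)),('top0',T(52,133)),('scene0',S(488,376))),'front',tri(('w1',B(408,345)),('top0',T(290,142)),('scene0',S(307,397))),'rodend',tri(('w1',B(407,487)),('scene0',S(105,421))))
o=bot.get_obs(); print(o['eef_pos'])
E
```

```text
back [0.4783 0.4112 0.046 ]
front [0.4764 0.2924 0.046 ]
rodend [0.4748 0.1601 0.041 ]
tip [0.4745 0.1331 0.018 ]
back h (array([0.4781, 0.4113, 0.0399]), [np.float64(0.00051594101675852), np.float64(0.0010471852742338337), np.float64(0.0012967121288975216)]) front (array([0.476 , 0.2862, 0.0393]), [np.float64(0.0019717870382721897), np.float64(0.0017367878011799254), np.float64(0.002583939600774505)]) rodend (array([0.4742, 0.1523, 0.0321]), [np.float64(0.0006692676969973809), np.float64(0.000669267696997495)])
[0.4828 0.3445 0.2317]
```

Emit:
jog_arm:
  deltas:
    - [0,0,-0.03,0,0,0,1]
    - [0,0,-0.04,0,0,0,1]
    - [0,0,-0.04,0,0,0,1]
    - [0,0,-0.02,0,0,0,1]
    - [0,0,-0.01,0,0,0,1]
    - [0,0,0,0,0,0,1]

```text
t: 1.85
eef_pos: [0.4771, 0.3509, 0.0903]
tool_rot: [-0.0, 0.705, 0.709, -0.001]
contact_force: [0.4, 0.1, -0.2]
gripper_width: 1.001
grasp_force: 0.0
```

Emit:
jog_arm:
  deltas:
    - [0,0,-0.02,0,0,-0.02,1]
    - [0,0,-0.015,0,0,0,1]
    - [0,0,-0.01,0,0,0,1]
    - [0,0,0,0,0,0,0.5]
    - [0,0,0,0,0,0,0.0]
    - [0,0,0,0,0,0,0]
    - [0,0,0,0,0,0,0]
    - [0,0,0,0,0,0,0]
    - [0,0,0,0,0,0,0]
  newtons: 80

```text
t: 2.75
eef_pos: [0.4781, 0.3512, 0.0467]
tool_rot: [-0.0, 0.713, 0.701, 0.0]
contact_force: [0.3, 0.5, -0.1]
gripper_width: 0.002
grasp_force: 0.0
```

```bash
python3 - <<'E'
from h import *
snap('wrist','w2'); snap('scene','s2')
i=cv2.imread('pics/w2.png'); s=cv2.imread('pics/s2.png')
cv2.imwrite('pics/w2b.png',np.hstack([cv2.resize(i,(400,300),interpolation=cv2.INTER_AREA),cv2.resize(s[110:215,280:420],(400,300),interpolation=cv2.INTER_CUBIC)]))
o=bot.get_obs(); print(o['eef_pos'],o['gripper_width'],o['grasp_force'],o['contact_force'])
E
```

```text
[0.478003   0.35121064 0.04653706] 0.00044038333117148105 0.0 [-0.55449178  0.87966927  0.78438046]
```

View pics/w2b.png

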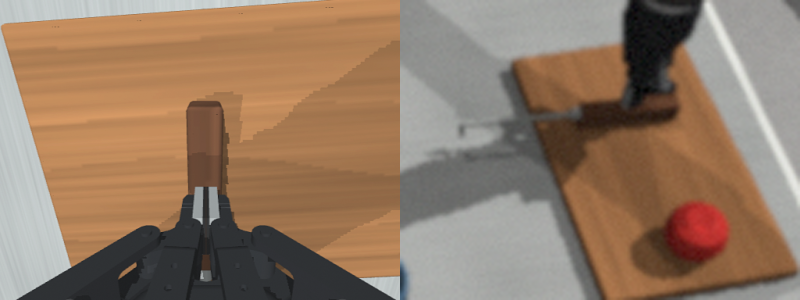

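The wrist view shows the shut fingers over the handle, fingertips near (207,187) and nothing between them; the handle is still straight at (205,150). I'll check the fingertip height against the wrist camera.

```bash
python3 - <<'E'
from h import *
np.set_printoptions(precision=4,suppress=True)
K,e,M=cam('w2'); o=bot.get_obs(); p=np.array(o['eef_pos']); A=R.from_quat(o['tool_rot'],scalar_first=True).as_matrix()
print(e,e-p,'w1 eye-tcp', cam('w1')[1]-[.4788,.3497,.2313])
for d in(-.03,-.02,-.01,0,.01,.022):
    q=K@(M.T@(p+A[:,2]*d-e)); print(d,q[:2]/q[2]/1.28)
print(A.round(3))
for z in (.046,.04): print('handle back',atz('w2',(205*1.28,101*1.28),z), 'front of fingers', atz('w2',(207*1.28,187*1.28),z))
print(tri(('w2',(207*1.28,187*1.28)),('s2',(280+630*.35-140,110+105*.35))))
E
```

```text
[0.4791 0.4322 0.1894] [0.0011 0.081  0.1428] w1 eye-tcp [-0.0001  0.081   0.1427]
-0.03 [206.0089 226.9504]
-0.02 [205.9867 216.2654]
-0.01 [205.9673 206.9183]
0 [205.9502 198.6726]
0.01 [205.9349 191.3445]
0.022 [205.9187 183.5599]
[[ 0.016  1.     0.   ]
 [ 1.    -0.016  0.   ]
 [ 0.     0.    -1.   ]]
handle back [0.4784 0.4138 0.046 ] front of fingers [0.4788 0.3593 0.046 ]
handle back [0.4784 0.413  0.04  ] front of fingers [0.4788 0.3563 0.04  ]
(array([0.4777, 0.3548, 0.0393]), [np.float64(0.001477681655461795), np.float64(0.0014776816554616674)])
```

```bash
python3 - <<'E'
from h import *
i=cv2.imread('pics/w2.png'); s=cv2.imread('pics/s2.png')
cv2.imwrite('pics/c3.png',np.hstack([cv2.resize(i[100:384,190:340],(317,600),interpolation=cv2.INTER_CUBIC),cv2.resize(s[110:180,330:386],(480,600),interpolation=cv2.INTER_CUBIC)]))
E
```

```text
(no output)
```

View pics/c3.png

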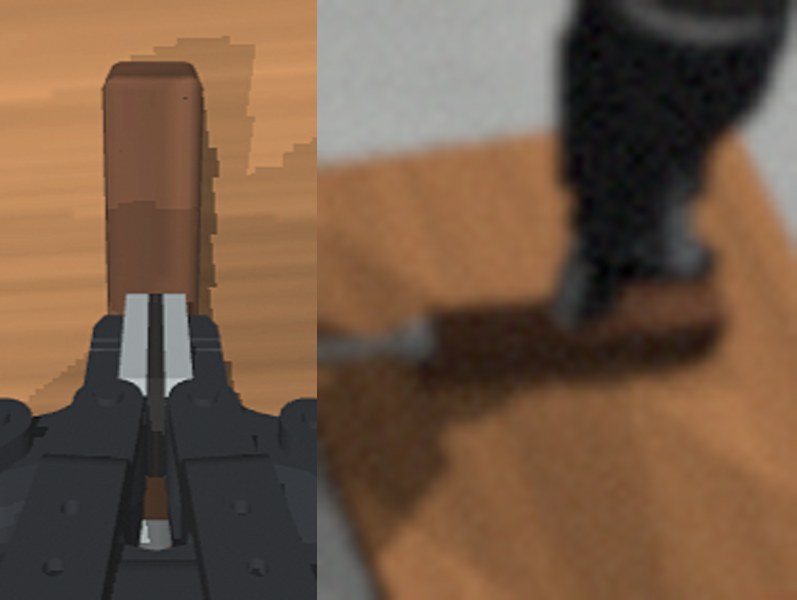

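```bash
python3 - <<'E'
from h import *
for x in(.478,.486):
    e,d=ray('s2',(360.1,147.9)); print(e+d*(x-e[0])/d[0])
print(tri(('w2',(190+155*150/317,100+293/600*284)),('s2',(360.1,147.9))))
E
```

```text
[0.478      0.35302655 0.03560855]
[0.486      0.34824208 0.04548305]
(array([0.47761879, 0.35366726, 0.03465417]), [np.float64(0.00039646554506639955), np.float64(0.0003964655450664116)])
```

Emit:
jog_arm:
  deltas:
    - [0,0,0,0,0,0,1]
    - [0,0,0,0,0,0,1]
    - [0,0,0,0,0,0,1]
    - [0,0,0,0,0,0,1]
    - [0,0,0,0,0,0,1]
    - [0,0,-0.005,0,0,0,1]
    - [0,0,0,0,0,0,1]

```text
t: 3.55
eef_pos: [0.4775, 0.3509, 0.0407]
tool_rot: [-0.0, 0.713, 0.701, -0.001]
contact_force: [-0.2, -0.4, -0.1]
gripper_width: 0.999
grasp_force: 0.0
```

Emit:
jog_arm:
  deltas:
    - [0,0,-0.004,0,0,0,1]
    - [0,0,0,0,0,0,0.6]
    - [0,0,0,0,0,0,0.4]
    - [0,0,0,0,0,0,0.35]
    - [0,0,0,0,0,0,0.3]
  newtons: 20

```text
t: 4.05
eef_pos: [0.478, 0.3512, 0.0375]
tool_rot: [-0.0, 0.713, 0.701, 0.0]
contact_force: [0.3, -0.1, 0.1]
gripper_width: 0.332
grasp_force: 0.0
```

Emit:
jog_arm:
  deltas:
    - [0,0,0,0,0,0,0.2]
    - [0,0,0,0,0,0,0.1]
    - [0,0,0,0,0,0,0.1]

```text
t: 4.35
eef_pos: [0.4781, 0.3512, 0.0376]
tool_rot: [-0.0, 0.713, 0.701, 0.0]
contact_force: [0.1, -0.4, 1.8]
gripper_width: 0.247
grasp_force: 22.8
```

Emit:
jog_arm:
  deltas:
    - [0,0,0,0,0,0,0.4]
    - [0,0,0,0,0,0,0.4]
    - [0,0,-0.004,0,0,0,0.4]
    - [0,0,0,0,0,0,0.4]

```text
t: 4.75
eef_pos: [0.4776, 0.3509, 0.0328]
tool_rot: [-0.0, 0.713, 0.701, -0.0]
contact_force: [-0.1, 0.3, -0.5]
gripper_width: 0.402
grasp_force: 0.0
```

Emit:
jog_arm:
  deltas:
    - [0,0,-0.003,0,0,0,0.4]
    - [0,0,0,0,0,0,0.4]

```text
t: 4.95
eef_pos: [0.4777, 0.351, 0.0299]
tool_rot: [-0.0, 0.713, 0.701, -0.0]
contact_force: [0.0, 0.4, -0.9]
gripper_width: 0.403
grasp_force: 0.0
```

Emit:
jog_arm:
  deltas:
    - [0,0,-0.003,0,0,0,0.4]
    - [0,0,0,0,0,0,0.4]

```text
t: 5.15
eef_pos: [0.4777, 0.351, 0.027]
tool_rot: [-0.0, 0.713, 0.701, -0.0]
contact_force: [-0.3, -0.9, -0.3]
gripper_width: 0.398
grasp_force: 0.0
```

Emit:
jog_arm:
  deltas:
    - [0,0,0,0,0,0,0.2]
    - [0,0,0,0,0,0,0.1]
    - [0,0,0,0,0,0,0.0]
    - [0,0,0,0,0,0,0]
  newtons: 80

```text
t: 5.55
eef_pos: [0.4781, 0.3511, 0.0276]
tool_rot: [0.0, 0.713, 0.701, 0.0]
contact_force: [0.1, -0.7, 1.9]
gripper_width: 0.237
grasp_force: 79.5
```

Emit:
jog_arm:
  deltas:
    - [0,0,0.005,0,0,0,0]
    - [0,0,0.015,0,0,0,0]
    - [0,0,0.02,0,0,0,0]
    - [0,0,0.01,0,0,0,0]
    - [0,0,0,0,0,0,0]
    - [0,0,0,0,0,0,0]

```text
t: 6.15
eef_pos: [0.4777, 0.3513, 0.0775]
tool_rot: [-0.0, 0.713, 0.702, 0.0]
contact_force: [-0.1, -0.3, -1.2]
gripper_width: 0.244
grasp_force: 79.2
```

```bash
python3 - <<'E'
from h import *
snap('wrist','w3'); snap('scene','s3')
i=cv2.imread('pics/w3.png'); s=cv2.imread('pics/s3.png')
cv2.imwrite('pics/c4.png',np.vstack([cv2.resize(i[90:384,100:492],(400,300)),cv2.resize(s[110:170,280:400],(600,300),interpolation=cv2.INTER_CUBIC)[:,:400]]))
cv2.imwrite('pics/c4.png',np.hstack([cv2.resize(i[100:384,190:340],(200,400),interpolation=cv2.INTER_CUBIC),cv2.resize(s[110:190,280:400],(600,400),interpolation=cv2.INTER_CUBIC)]))
E
```

```text
(no output)
```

View pics/c4.png

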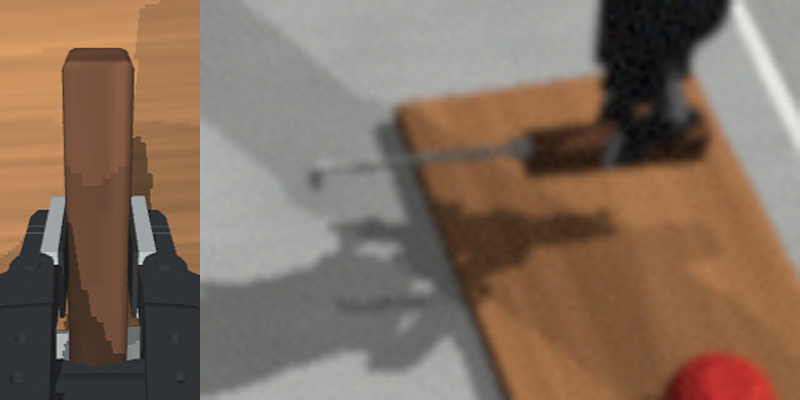

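Emit:
jog_arm:
  deltas:
    - [0.005,-0.02,0,0,0,0.01,0]
    - [0.005,-0.04,0,0,0,0.012,0]
    - [0.005,-0.045,0,0,0,0.012,0]
    - [0.005,-0.045,0,0,0,0.012,0]
    - [0.005,-0.045,0,0,0,0.012,0]
    - [0.005,-0.045,-0.006,0,0,0.012,0]
    - [0.005,-0.045,-0.008,0,0,0.012,0]
    - [0.005,-0.04,-0.009,0,0,0.011,0]
    - [0,0,0,0,0,0,0]
    - [0,0,0,0,0,0,0]

```text
t: 7.25
eef_pos: [0.5174, 0.0247, 0.0537]
tool_rot: [-0.0, 0.681, 0.733, -0.001]
contact_force: [-0.3, 0.6, -0.9]
gripper_width: 0.238
grasp_force: 79.2
```

```bash
python3 - <<'E'
from h import *
snap('top','t4'); snap('scene','s4')
t=cv2.imread('pics/top0.png'); s=cv2.imread('pics/s4.png');t=cv2.imread('pics/t4.png')
cv2.imwrite('pics/c5.png',np.hstack([cv2.resize(t[180:270,220:380],None,fx=2.5,fy=2.5,interpolation=cv2.INTER_CUBIC),cv2.resize(s[120:210,140:300],None,fx=2.5,fy=2.5,interpolation=cv2.INTER_CUBIC)]))
o=bot.get_obs(); print(o['eef_pos'],o['tool_rot'],o['contact_force'])
E
```

```text
[0.51773384 0.02733478 0.05403883] [-4.35231222e-04  6.78891830e-01  7.34238170e-01 -6.45856512e-05] [ 0.58203387  1.04055865 -1.63755426]
```

View pics/c5.png

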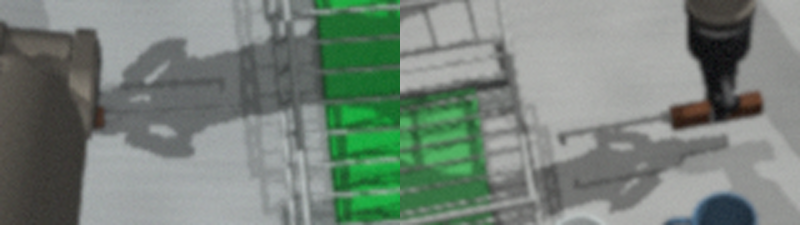

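The hook is held level just outside the rack mouth, with its tip at scene-crop (563,140) and the tray front beyond it at (485,~150).

```bash
python3 - <<'E'
from h import *
K,e,M=cam('s4')
for n,p in(('tip',(.5326,-.1693,.0448)),('rodend',(.5326,-.172,.065)),('lipmid',(.5405,-.271,.032))):
    q=K@(M.T@(np.array(p)-e)); q=q[:2]/q[2]; print(n,q,(q-[140,120])*2.5+[400,0])
E
```

```text
tip [205.19812269 177.21142797] [562.99530673 143.02856992]
rodend [203.61070895 173.41681307] [559.02677236 133.54203268]
lipmid [173.414301   185.39820604] [483.5357525  163.49551509]
```

Emit:
jog_arm:
  deltas:
    - [0.001,-0.013,0,0,0,0,0]
    - [0.0015,-0.02,0,0,0,0,0]
    - [0.0015,-0.02,0,0,0,0,0]
    - [0.0015,-0.02,0,0,0,0,0]
    - [0.0015,-0.02,0,0,0,0,0]
    - [0.0015,-0.02,0,0,0,0,0]
    - [0.001,-0.011,0,0,0,0,0]
    - [0,0,0,0,0,0,0]
    - [0,0,0,0,0,0,0]

```text
t: 8.25
eef_pos: [0.5275, -0.097, 0.0543]
tool_rot: [-0.0, 0.679, 0.734, 0.0]
contact_force: [0.2, -0.1, -1.4]
gripper_width: 0.237
grasp_force: 79.1
```

Emit:
jog_arm:
  deltas:
    - [0,0,-0.006,0,0,0,0]
    - [0,0,-0.006,0,0,0,0]
    - [0,0,-0.006,0,0,0,0]
    - [0,0,-0.003,0,0,0,0]
    - [0,0,0,0,0,0,0]
    - [0,0,0,0,0,0,0]

```text
t: 8.85
eef_pos: [0.5274, -0.0979, 0.0333]
tool_rot: [-0.0, 0.679, 0.734, -0.0]
contact_force: [-0.3, 0.3, -1.3]
gripper_width: 0.241
grasp_force: 79.1
```

Emit:
jog_arm:
  deltas:
    - [0,0,-0.003,0,0,0,0]
    - [0,0,0,0,0,0,0]
    - [-0.0003,0.004,0,0,0,0,0]
    - [-0.0003,0.004,0,0,0,0,0]
    - [-0.0003,0.004,0,0,0,0,0]
    - [-0.0003,0.004,0,0,0,0,0]
    - [-0.0003,0.004,0,0,0,0,0]
    - [-0.0003,0.004,0,0,0,0,0]

```text
t: 9.65
eef_pos: [0.5257, -0.074, 0.0305]
tool_rot: [0.0, 0.68, 0.734, -0.0]
contact_force: [0.2, -2.6, -1.6]
gripper_width: 0.236
grasp_force: 79.1
```

Emit:
jog_arm:
  deltas:
    - [-0.0003,0.004,0,0,0,0,0]
    - [-0.0003,0.004,0,0,0,0,0]
    - [-0.0003,0.004,0,0,0,0,0]
    - [-0.0003,0.004,0,0,0,0,0]

```text
t: 10.05
eef_pos: [0.5244, -0.0576, 0.0304]
tool_rot: [0.0, 0.679, 0.734, -0.0]
contact_force: [-0.1, -2.0, -1.0]
gripper_width: 0.233
grasp_force: 79.1
```

Emit:
jog_arm:
  deltas:
    - [-0.0003,0.004,0,0,0,0,0]
    - [-0.0003,0.004,0,0,0,0,0]
    - [-0.0003,0.004,0,0,0,0,0]
    - [-0.0003,0.004,0,0,0,0,0]

```text
t: 10.45
eef_pos: [0.5233, -0.0415, 0.0304]
tool_rot: [0.0, 0.679, 0.734, 0.0]
contact_force: [0.7, -1.9, -2.0]
gripper_width: 0.24
grasp_force: 79.1
```

Emit:
jog_arm:
  deltas:
    - [-0.0003,0.004,0,0,0,0,0]
    - [-0.0003,0.004,0,0,0,0,0]
    - [-0.0003,0.004,0,0,0,0,0]
    - [-0.0003,0.004,0,0,0,0,0]

```text
t: 10.85
eef_pos: [0.522, -0.0255, 0.0304]
tool_rot: [-0.0, 0.679, 0.734, -0.0]
contact_force: [-0.5, -2.8, -1.7]
gripper_width: 0.232
grasp_force: 79.1
```

Emit:
jog_arm:
  deltas:
    - [-0.0003,0.004,0,0,0,0,0]
    - [-0.0003,0.004,0,0,0,0,0]

```text
t: 11.05
eef_pos: [0.5214, -0.0175, 0.0304]
tool_rot: [-0.0, 0.679, 0.734, -0.0]
contact_force: [0.1, -2.3, -0.9]
gripper_width: 0.237
grasp_force: 79.1
```

Emit:
jog_arm:
  deltas:
    - [-0.0003,0.003,0,0,0,0,0]
    - [-0.0003,0.003,0,0,0,0,0]

```text
t: 11.25
eef_pos: [0.5209, -0.0116, 0.0304]
tool_rot: [0.0, 0.679, 0.734, 0.0]
contact_force: [0.1, -1.6, -1.8]
gripper_width: 0.235
grasp_force: 79.1
```

Emit:
jog_arm:
  deltas:
    - [-0.00015,0.002,0,0,0,0,0]
    - [-0.00015,0.002,0,0,0,0,0]
    - [-0.00015,0.002,0,0,0,0,0]
    - [-0.00015,0.001,0,0,0,0,0]

```text
t: 11.65
eef_pos: [0.5202, -0.0047, 0.0304]
tool_rot: [-0.0, 0.679, 0.734, 0.0]
contact_force: [0.2, -2.1, -1.6]
gripper_width: 0.237
grasp_force: 79.1
```

Emit:
jog_arm:
  deltas:
    - [-0.00015,0.002,0,0,0,0,0]
    - [-0.00015,0.002,0,0,0,0,0]
    - [-0.00015,0.002,0,0,0,0,0]
    - [-0.00015,0.002,0,0,0,0,0]

```text
t: 12.05
eef_pos: [0.5196, 0.0033, 0.0304]
tool_rot: [-0.0, 0.679, 0.734, -0.0]
contact_force: [0.2, -1.7, -1.2]
gripper_width: 0.236
grasp_force: 79.1
```

Emit:
jog_arm:
  deltas:
    - [-0.00015,0.002,0,0,0,0,0]
    - [-0.00015,0.002,0,0,0,0,0]
    - [-0.00015,0.002,0,0,0,0,0]
    - [-0.00015,0.002,0,0,0,0,0]

```text
t: 12.45
eef_pos: [0.5191, 0.0113, 0.0304]
tool_rot: [0.0, 0.679, 0.734, 0.0]
contact_force: [-0.2, -2.5, -1.7]
gripper_width: 0.238
grasp_force: 79.1
```

Emit:
jog_arm:
  deltas:
    - [-0.00015,0.002,0,0,0,0,0]
    - [-0.00015,0.002,0,0,0,0,0]
    - [-0.00015,0.002,0,0,0,0,0]
    - [-0.00015,0.002,0,0,0,0,0]

```text
t: 12.85
eef_pos: [0.5184, 0.0193, 0.0304]
tool_rot: [-0.0, 0.679, 0.734, 0.0]
contact_force: [1.0, -0.6, -1.9]
gripper_width: 0.236
grasp_force: 79.1
```

Emit:
jog_arm:
  deltas:
    - [-0.00015,0.002,0,0,0,0,0]
    - [-0.00015,0.002,0,0,0,0,0]
    - [-0.00015,0.002,0,0,0,0,0]
    - [-0.00015,0.002,0,0,0,0,0]

```text
t: 13.25
eef_pos: [0.5178, 0.0273, 0.0304]
tool_rot: [-0.0, 0.679, 0.734, 0.0]
contact_force: [0.7, -2.2, -0.7]
gripper_width: 0.236
grasp_force: 79.1
```

Emit:
jog_arm:
  deltas:
    - [-0.00015,0.002,0,0,0,0,0]
    - [-0.00015,0.002,0,0,0,0,0]
    - [-0.00015,0.002,0,0,0,0,0]
    - [-0.00015,0.002,0,0,0,0,0]

```text
t: 13.65
eef_pos: [0.5172, 0.0353, 0.0304]
tool_rot: [-0.0, 0.679, 0.734, -0.0]
contact_force: [-0.4, -2.4, -1.1]
gripper_width: 0.236
grasp_force: 79.1
```

Emit:
jog_arm:
  deltas:
    - [-0.00015,0.002,0,0,0,0,0]
    - [-0.00015,0.002,0,0,0,0,0]
    - [-0.00015,0.002,0,0,0,0,0]
    - [-0.00015,0.002,0,0,0,0,0]

```text
t: 14.05
eef_pos: [0.5166, 0.0433, 0.0304]
tool_rot: [0.0, 0.679, 0.734, 0.0]
contact_force: [0.3, -2.0, -1.8]
gripper_width: 0.243
grasp_force: 79.1
```

Emit:
jog_arm:
  deltas:
    - [-0.00015,0.002,0,0,0,0,0]
    - [-0.00015,0.002,0,0,0,0,0]
    - [-0.00015,0.002,0,0,0,0,0]
    - [-0.00015,0.002,0,0,0,0,0]

```text
t: 14.45
eef_pos: [0.516, 0.0513, 0.0304]
tool_rot: [0.0, 0.679, 0.734, 0.0]
contact_force: [-0.0, -2.3, -1.7]
gripper_width: 0.24
grasp_force: 79.1
```

Emit:
jog_arm:
  deltas:
    - [-0.00015,0.002,0,0,0,0,0]
    - [-0.00015,0.002,0,0,0,0,0]
    - [-0.00015,0.002,0,0,0,0,0]
    - [-0.00015,0.002,0,0,0,0,0]

```text
t: 14.85
eef_pos: [0.5154, 0.0593, 0.0304]
tool_rot: [-0.0, 0.679, 0.734, 0.0]
contact_force: [1.1, -2.5, -1.4]
gripper_width: 0.24
grasp_force: 79.1
```

Emit:
jog_arm:
  deltas:
    - [-0.00015,0.002,0,0,0,0,0]
    - [-0.00015,0.002,0,0,0,0,0]
    - [-0.00015,0.002,0,0,0,0,0]
    - [-0.00015,0.002,0,0,0,0,0]

```text
t: 15.25
eef_pos: [0.515, 0.0666, 0.0304]
tool_rot: [0.0, 0.679, 0.734, -0.0]
contact_force: [1.3, -4.7, -1.7]
gripper_width: 0.237
grasp_force: 79.0
```

Emit:
jog_arm:
  deltas:
    - [-0.00015,0.0015,0,0,0,0,0]
    - [-0.00015,0.0015,0,0,0,0,0]
    - [0,0,0,0,0,0,0]

```text
t: 15.55
eef_pos: [0.5148, 0.0691, 0.0304]
tool_rot: [0.001, 0.68, 0.734, -0.0]
contact_force: [0.3, -6.2, -2.1]
gripper_width: 0.24
grasp_force: 79.0
```

Emit:
jog_arm:
  deltas:
    - [0,0,0,0,0,0,0]

```text
t: 15.65
eef_pos: [0.5148, 0.069, 0.0304]
tool_rot: [0.001, 0.68, 0.734, -0.0]
contact_force: [1.2, -5.8, -2.2]
gripper_width: 0.234
grasp_force: 79.0
```

Emit:
jog_arm:
  deltas:
    - [-0.00015,0.0015,0,0,0,0,0]
    - [-0.00015,0.0015,0,0,0,0,0]
    - [-5e-05,0.0005,0,0,0,0,0]
    - [0,0,0,0,0,0,0]

```text
t: 16.05
eef_pos: [0.5146, 0.0714, 0.0304]
tool_rot: [0.001, 0.68, 0.733, -0.001]
contact_force: [1.4, -9.0, -2.4]
gripper_width: 0.237
grasp_force: 78.9
```

Emit:
jog_arm:
  deltas:
    - [0,0,0,0,0,0,0]

```text
t: 16.15
eef_pos: [0.5146, 0.0714, 0.0304]
tool_rot: [0.001, 0.68, 0.733, -0.001]
contact_force: [2.1, -9.3, -1.8]
gripper_width: 0.235
grasp_force: 78.9
```

Emit:
jog_arm:
  deltas:
    - [0,0,0,0,0,0,0]

```text
t: 16.25
eef_pos: [0.5146, 0.0714, 0.0304]
tool_rot: [0.001, 0.68, 0.733, -0.001]
contact_force: [2.1, -8.8, -2.8]
gripper_width: 0.235
grasp_force: 78.9
```

Emit:
jog_arm:
  deltas:
    - [-0.0001,0.001,0,0,0,0,0]
    - [0,0,0,0,0,0,0]
    - [0,0,0,0,0,0,0]

```text
t: 16.55
eef_pos: [0.5145, 0.0721, 0.0304]
tool_rot: [0.001, 0.68, 0.733, -0.001]
contact_force: [2.2, -8.5, -2.1]
gripper_width: 0.234
grasp_force: 78.9
```

Emit:
jog_arm:
  deltas:
    - [0.0001,-0.002,0,0,0,0,0]
    - [0.00015,-0.002,0,0,0,0,0]
    - [0.00015,-0.002,0,0,0,0,0]
    - [0.00015,-0.002,0,0,0,0,0]
    - [0.00015,-0.002,0,0,0,0,0]
    - [0.00015,-0.002,0,0,0,0,0]
    - [0.00015,-0.002,0,0,0,0,0]
    - [0,0,0,0,0,0,0]

```text
t: 17.35
eef_pos: [0.515, 0.0607, 0.0304]
tool_rot: [-0.0, 0.679, 0.734, 0.0]
contact_force: [-0.6, 0.1, -0.6]
gripper_width: 0.237
grasp_force: 79.1
```

Emit:
jog_arm:
  deltas:
    - [-0.00015,0.002,0,0,0,0,0]
    - [-0.00015,0.002,0,0,0,0,0]
    - [-0.00015,0.002,0,0,0,0,0]
    - [-0.00015,0.002,0,0,0,0,0]
    - [-0.00015,0.002,0,0,0,0,0]
    - [-0.00015,0.002,0,0,0,0,0]
    - [-0.0001,0.002,0,0,0,0,0]
    - [0,0,0,0,0,0,0]

```text
t: 18.15
eef_pos: [0.5142, 0.0721, 0.0303]
tool_rot: [0.001, 0.68, 0.733, -0.001]
contact_force: [1.3, -8.1, -2.8]
gripper_width: 0.241
grasp_force: 78.9
```

Emit:
jog_arm:
  deltas:
    - [-0.0001,0.001,0,0,0,0,0]
    - [-0.0001,0.001,0,0,0,0,0]
    - [0,0,0,0,0,0,0]

```text
t: 18.45
eef_pos: [0.5141, 0.0733, 0.0303]
tool_rot: [0.001, 0.68, 0.733, -0.001]
contact_force: [1.3, -9.7, -2.4]
gripper_width: 0.24
grasp_force: 78.9
```

Emit:
jog_arm:
  deltas:
    - [0,0,0,0,0,0,0]

```text
t: 18.55
eef_pos: [0.5141, 0.0733, 0.0302]
tool_rot: [0.001, 0.68, 0.733, -0.001]
contact_force: [1.4, -10.1, -2.3]
gripper_width: 0.236
grasp_force: 78.9
```

Emit:
jog_arm:
  deltas:
    - [0,0,0,0,0,0,0]

```text
t: 18.65
eef_pos: [0.5141, 0.0733, 0.0303]
tool_rot: [0.001, 0.68, 0.733, -0.001]
contact_force: [2.3, -10.2, -2.6]
gripper_width: 0.237
grasp_force: 78.9
```

Emit:
jog_arm:
  deltas:
    - [0.0001,-0.002,0,0,0,0,0]
    - [0.00015,-0.002,0,0,0,0,0]
    - [0.00015,-0.002,0,0,0,0,0]
    - [0.00015,-0.002,0,0,0,0,0]
    - [0.00015,-0.002,0,0,0,0,0]
    - [0.00015,-0.002,0,0,0,0,0]
    - [0.00015,-0.002,0,0,0,0,0]
    - [0.0001,-0.002,0,0,0,0,0]
    - [0,0,0,0,0,0,0]

```text
t: 19.55
eef_pos: [0.515, 0.0607, 0.0305]
tool_rot: [-0.0, 0.679, 0.734, 0.0]
contact_force: [0.4, -1.1, -0.9]
gripper_width: 0.236
grasp_force: 79.1
```

Emit:
jog_arm:
  deltas:
    - [0,0,0.005,0,0,0,0]
    - [0,0,0.005,0,0,0,0]
    - [0,0,0.005,0,0,0,0]
    - [0,0,0.005,0,0,0,0]
    - [0,0,0.002,0,0,0,0]
    - [0,0,0,0,0,0,0]

```text
t: 20.15
eef_pos: [0.5153, 0.0608, 0.0529]
tool_rot: [0.0, 0.679, 0.734, 0.0]
contact_force: [0.0, -0.0, -1.1]
gripper_width: 0.237
grasp_force: 79.1
```

```bash
python3 - <<'E'
from h import *
snap('top','t5'); snap('scene','s5')
s=cv2.imread('pics/s5.png');t=cv2.imread('pics/t5.png')
cv2.imwrite('pics/c6.png',np.hstack([cv2.resize(t[150:280,220:350],(400,400),interpolation=cv2.INTER_CUBIC),cv2.resize(s[120:250,150:280],(400,400),interpolation=cv2.INTER_CUBIC)]))
K,e,M=cam('s5');o=bot.get_obs();p=o['eef_pos']+np.array([.015,-.1964,-.0092])
q=K@(M.T@(p-e)); q=q[:2]/q[2]; print(p,(q-[150,120])*400/130+[400,0],o['contact_force'])
E
```

```text
[ 0.5299169  -0.13573095  0.04320912] [602.53685706 171.10042475] [ 0.11946652 -0.86576205 -1.96118311]
```

View pics/c6.png

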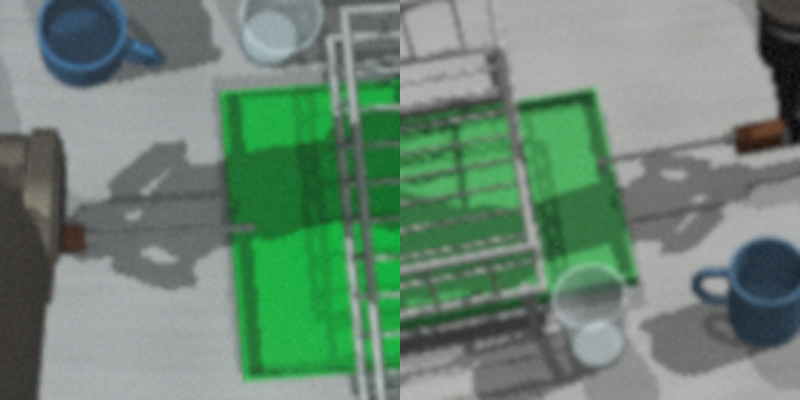

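The tray is out past the rack front (lip at crop x≈225–245), the hook tip has been lifted clear of its lip at (250,228), and the glass and mug look undisturbed. Now I'll take the hook back to the board.

Emit:
jog_arm:
  deltas:
    - [0,0,0.015,0,0,0,0]
    - [0,0,0.015,0,0,0,0]
    - [-0.005,0.03,0,0,0,-0.013,0]
    - [-0.005,0.045,0,0,0,-0.013,0]
    - [-0.005,0.045,0,0,0,-0.013,0]
    - [-0.005,0.045,0,0,0,-0.013,0]
    - [-0.005,0.045,0,0,0,-0.013,0]
    - [-0.005,0.045,0,0,0,-0.013,0]
    - [-0.0075,0.035,0,0,0,-0.015,0]
    - [0,0,0,0,0,0,0]

```text
t: 21.25
eef_pos: [0.4747, 0.358, 0.0818]
tool_rot: [-0.002, 0.71, 0.705, 0.001]
contact_force: [0.6, -0.4, -2.3]
gripper_width: 0.237
grasp_force: 79.1
```

Emit:
jog_arm:
  deltas:
    - [0,0,-0.015,0,0,0,0]
    - [0,0,-0.015,0,0,0,0]
    - [0,0,-0.01,0,0,0,0]
    - [0,0,-0.008,0,0,0,0]
    - [0,0,0,0,0,0,0]
    - [0,0,0,0,0,0,0]

```text
t: 21.85
eef_pos: [0.4778, 0.3501, 0.0343]
tool_rot: [0.0, 0.713, 0.701, -0.0]
contact_force: [0.2, 0.1, -0.4]
gripper_width: 0.236
grasp_force: 79.1
```

Emit:
jog_arm:
  deltas:
    - [0,0,-0.003,0,0,0,0]
    - [0,0,-0.002,0,0,0,0]
    - [0,0,-0.001,0,0,0,0]
    - [0,0,0,0,0,0,0]

```text
t: 22.25
eef_pos: [0.4774, 0.3507, 0.0284]
tool_rot: [-0.0, 0.713, 0.701, 0.0]
contact_force: [-0.6, 0.8, -1.2]
gripper_width: 0.237
grasp_force: 79.1
```

Emit:
jog_arm:
  deltas:
    - [0,0,-0.001,0,0,0,0]
    - [0,0,0,0,0,0,0]

```text
t: 22.45
eef_pos: [0.4776, 0.3508, 0.0276]
tool_rot: [-0.0, 0.713, 0.701, 0.0]
contact_force: [-0.4, 0.4, 0.9]
gripper_width: 0.235
grasp_force: 79.3
```

Emit:
jog_arm:
  deltas:
    - [0,0,-0.0003,0,0,0,0]
    - [0,0,0,0,0,0,0.3]
    - [0,0,0,0,0,0,0.45]
    - [0,0,0,0,0,0,0.6]
    - [0,0,0,0,0,0,0.6]
    - [0,0,0,0,0,0,0.6]

```text
t: 23.05
eef_pos: [0.4775, 0.3506, 0.027]
tool_rot: [0.0, 0.713, 0.701, -0.0]
contact_force: [0.1, -0.0, 0.7]
gripper_width: 0.594
grasp_force: 0.0
```

Emit:
jog_arm:
  deltas:
    - [0,0,0.01,0,0,0,0.6]
    - [0,0,0.02,0,0,0,0.6]
    - [0,0,0.04,0,0,0,0.6]
    - [0,0,0.05,0,0,0,0.8]
    - [0,0,0.05,0,0,0,1]
    - [0,0,0,0,0,0,1]
    - [0,0,0,0,0,0,1]
    - [0,0,0,0,0,0,1]

```text
t: 23.85
eef_pos: [0.4767, 0.3502, 0.1963]
tool_rot: [-0.0, 0.713, 0.701, -0.001]
contact_force: [0.8, 0.0, 0.1]
gripper_width: 1.003
grasp_force: 0.0
```

```bash
python3 - <<'E'
from h import *
snap('top','t6'); snap('scene','s6'); snap('wrist','w6')
s=cv2.imread('pics/s6.png');w=cv2.imread('pics/w6.png')
cv2.imwrite('pics/c7.png',np.hstack([s[100:260,60:430],cv2.resize(w,(213,160))]))
t=cv2.imread('pics/t6.png');t0=cv2.imread('pics/t5.png')
E
```

```text
(no output)
```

View pics/c7.png

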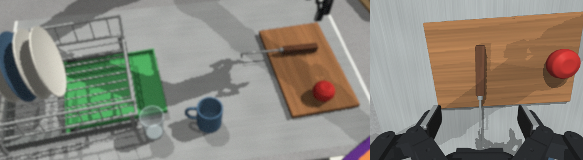

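The hook lies flat on the board, the tray is out, and the tomato, glass and mug are in place.

```bash
python3 -c "
from station import bot
print(bot.hand_in())"
```

```text
the job is handed in; nothing more can be done
None
```

The job is handed in: I drew the tray out with the hook until it pressed on its buffers (about 8 N above the drag) and laid the hook back on the board, and the last pictures show the tomato, glass and mug unmoved.

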